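Unlock the cash drawer

TASK

Unlock the grey cash drawer: take the key with the round head from the wooden key stand, push it fully home in the lock on top of the unit, and turn it clockwise until the drawer springs open. Then let go and leave the key standing in the lock.

Things in the scene. Friction and masses are not known exactly. Their poses are not given: they have to be found in the camera images.
- round_key_head (a point): Head centre of the key with a black disc head, 40 dia, 12 thick (all in mm; grip along x, its thickness; y width, z up). 72 above the desk: it stands with 2 other keys 65 apart in a fixed wood stand 66x204x45. Collar 46 dia, underside 27 below this point, rests on the stand. Blade 24 (y) x 8 (x), 30 long below the collar, tip 57 below this point, last 5 mm only 18x5. 60 g.
- keyway (a point): Centre of the keyway's mouth in the 58 dia steel lock barrel, 103 above the desk (mm), on top of the fixed grey unit 200x220x100. z up, y along the slot, x across; turns with the barrel. Slot 30 x 14, 3 bevel, over 32 deep. Blade goes straight down along the slot, either way round, until the collar lies on the barrel: head centre then 27 above this point.
- lock (a joint): Turn of the barrel, rad: 0 locked, grows clockwise from above, stop at 1.2. The key has about 0.25 rad of play either way in the slot, so turn the key itself 1.3 to 1.4. Friction 0.04 N m; stays where left. A hidden bolt frees the drawer at about 0.7 to 0.8.
- drawer (a joint): How far the drawer is out at the unit's front (side towards the robot), m: 0 shut and bolted; once the bolt is withdrawn a spring drives it out to 0.045 by itself.
Mind the look-alikes: they are no part of the job. What is shaped like the part that bears round_key_head but turquoise or yellow is not meant.

How it is judged:
By the outcome, as a careful person would: the job done as asked, in the order asked, and still so for the second after the job is handed in, with the robot touching nothing.
It also fails if it takes over 45 s, if anything falls off the work surface, if the arm or the gripper's body presses on something with over 40 N, if the wrist force passes 120 N, or if a joint passes its speed limit or range.

ROBOT

A 6-joint arm with a two-finger parallel gripper is mounted at the origin on a cart in front of the work surface, level with it; the furniture and walls round the work are solid. World frame = base frame: x ahead of the robot, y to its left, z up, the work surface at z = 0. Lengths are in mm, angles in rad, forces in N, time in s.
With the tool pointing down it reaches from about 300 to 775 mm from the base axis. Payload 14.6 kg.
Tool frame: the origin (TCP) lies on the centre line of the jaws, within the pads' length; the fingertips stand ahead of it and the grasp point (between the pads) lies 2 mm behind it (ctrl.tcp_to_tips is the y of the fingertips in the tool frame, in mm); y points along the fingers, x is the direction in which the jaws open and shut, and the axes are right-handed (so a half turn about y gives the same grasp; the last joint's range is limited). The gripper opens to 94 mm and grips with 3 to 60 N. Pads are 16 mm wide; open, the fingers measure 119 mm over their backs; the gripper's body (75 mm by 177 mm) begins 78 mm behind the grasp point.
Start: joints at [1.063, 0.3, 1.521, -0, 1.321, -0.067], TCP at [234.661, 497.417, 222.446] pointing down, gripper open.
Joint ranges: [-3.03, 3.03], [-0.79, 2.21], [0.23, 2.52], [-1.04, 4.18], [0, 3.07], [-2.55, 2.55]. Speed limits (rad/s): [2.22, 2.22, 2.57, 3.14, 3.14, 3.14].

INTERFACE

Orientations are given as a unit quaternion [w, x, y, z].
In Python, from plant import ctrl gives the robot as it stands. The module is installed in compiled form; this text tells all that it offers.
- The arm moves only by the shell command python3 -m handwheel 'ROWS' [FORCE]. ROWS is text: rows parted by semicolons, each of 5 numbers parted by spaces: the shift along the tool's x, y, z in m, then the turn about the tool's y in degrees, then the closure, from -1 (fully open) to 1 (shut). In form: x y z twist fingers; .... A call has 1 to 8 rows; each row is the pose to reach, as a shift and turn from the pose measured when the call began, along the tool's axes at that moment; what a row does not reach only later rows make up. A row lasts 1/8 s, in which the tool goes at most 62.5 mm and 10.7 degrees, less where a joint would pass 70% of its speed; a pose out of reach is approached as far as the arm can. A call with a gripper value outside its range is refused whole. The fingers move at their own pace and stop on an object; FORCE is the grip in N (left out, the last holds). Time passes only in rows, so rows that repeat a pose let the fingers close. It gives the time, the measured TCP pose, the force and the opening at its end, in the units of the state.
- ctrl.get_state(): the state, without advancing time (a new reading comes with each control period).
- ctrl.camera(name): name is "scene" or "top"; returns a dict with "frame" (384x512x3 uint8, red, green, blue), "intrinsics" (3x3 intrinsics, pixels), "R" (3x3) and "t" (3): a world point X has camera coordinates R X + t. Camera axes: x right, y down, z forward; pixel columns grow to the right and rows downward; lengths in mm; the calibration is good to about 2 mm. A picture is of the moment at which its call begins. There is no depth.
- ctrl.hand_in(): hands the job in, once; it reports no verdict.
The state is a dict: "time": time; "joint_pos": joint angles; "dq": joint speeds; "joint_torque": joint torques, N m; "position": TCP position; "ee_rot": TCP orientation; "wrist_force": force on the tool from outside, world axes, zero at the start; "torque": the same for the moment, N m; "width": finger opening in mm.
Only numpy, scipy, OpenCV 4.12 (cv2) and the standard library are available. Lean on these libraries where they do the work, as an engineer would, in place of code of your own. Each camera call takes 0.05 s, during which the arm holds its last target.

## Working session

There is one attempt and no reset: what is moved stays moved. The work goes in short steps, Python scripts to look and compute and a shell command to move; the robot and the scene stay as the last step left them, time stands still between calls to the robot, and variables do not carry over. Pictures are saved under pics/ and viewed, and the job is handed in when it is done.

```bash
mkdir -p pics; python3 - <<'E'
from plant import ctrl
import cv2,numpy as np
s=ctrl.get_state()
for k in s: print(k,s[k])
print(ctrl.tcp_to_tips)
for n in("scene","top"):
    c=ctrl.camera(n); cv2.imwrite(f"pics/{n}0.png",c["frame"][:,:,::-1]); print(n,c["intrinsics"],c["R"],c["t"])
E
```

```text
time 0.0
joint_pos [ 1.06340307e+00  3.00446704e-01  1.52161598e+00 -1.34144163e-05
  1.32069808e+00 -6.66263054e-02]
dq [ 0.00012049  0.00083667 -0.00169888  0.00252787 -0.00115075  0.00122927]
joint_torque [ 5.68744736e-05 -5.31811738e+01 -3.52733445e+01  7.08298758e-02
  2.44007679e-02 -1.18161383e-04]
position [234.54169114 497.19934371 221.88493913]
ee_rot [-0.59700659  0.59740948  0.3782453  -0.37896641]
wrist_force [ 0.04394752 -0.13109626 -0.65340674]
torque [ 0.01031157 -0.00452266  0.07298604]
width 93.90680392703734
17.0
scene [[363.78974852   0.         257.46284934]
 [  0.         363.78974852 192.97361755]
 [  0.           0.           1.        ]] [[ 0.66935763 -0.74271982 -0.01810052]
 [-0.46738045 -0.40202658 -0.78735643]
 [ 0.57750834  0.53548286 -0.61623228]] [-467.84327588  341.7923847   653.33465342]
top [[488.00222512   0.         248.91818128]
 [  0.         488.00222512 184.59288079]
 [  0.           0.           1.        ]] [[ 1.30228556e-02 -9.99911357e-01  2.77191217e-03]
 [-9.85159411e-01 -1.33051128e-02 -1.71125421e-01]
 [ 1.71147133e-01 -5.02233711e-04 -9.85245354e-01]] [ -78.49073621  655.98859174 1401.53739639]
```

View pics/scene0.png

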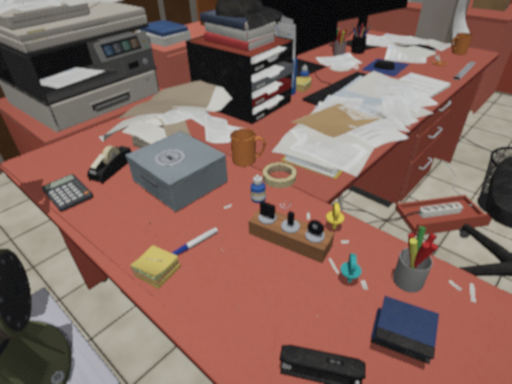

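View pics/top0.png

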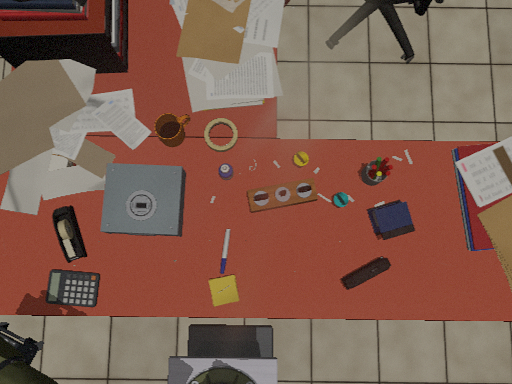

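```bash
cat > h.py <<'E'
from plant import ctrl
import cv2,numpy as np
def cam(n): 
    c=ctrl.camera(n); return c
def proj(c,X):
    p=c["intrinsics"]@(c["R"]@np.array(X,float)+c["t"]); return p[:2]/p[2]
def ray(c,u,v,z):
    d=c["R"].T@np.linalg.inv(c["intrinsics"])@[u,v,1]; o=-c["R"].T@c["t"]
    return o+d*(z-o[2])/d[2]
def save(c,name,box,s):
    x0,y0,x1,y1=box
    cv2.imwrite("pics/"+name,cv2.resize(c["frame"][y0:y1,x0:x1,::-1],None,fx=s,fy=s,interpolation=cv2.INTER_CUBIC))
E
python3 - <<'E'
from h import *
a=cam("scene");b=cam("top")
for X in([0,0,0],[234,497,222],[500,0,0]): print(proj(a,X),proj(b,X))
save(a,"s1.png",(240,190,350,265),7)
save(b,"t1.png",(240,140,350,220),7)
save(b,"t2.png",(95,155,195,245),6)
save(a,"s2.png",(120,120,240,210),6)
E
```

```text
[ -3.04160544 383.29042536] [221.58844037 413.00197872]
[-13.79849727 136.61969665] [ 20.69213212 336.61165932]
[206.04108856 234.71751339] [225.2978439  238.21624999]
```

View pics/s1.png

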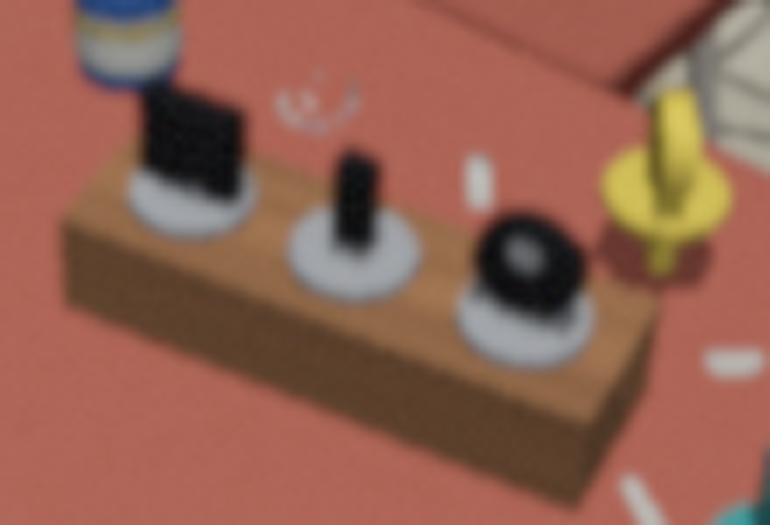

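View pics/t1.png

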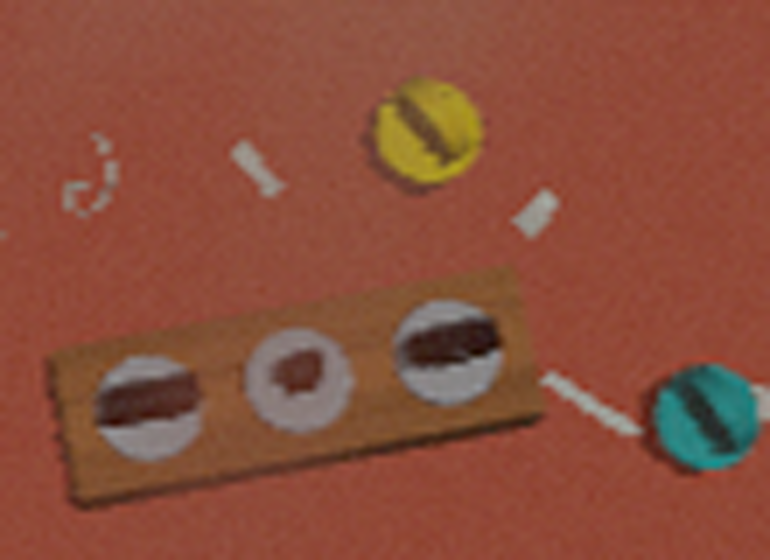

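View pics/t2.png

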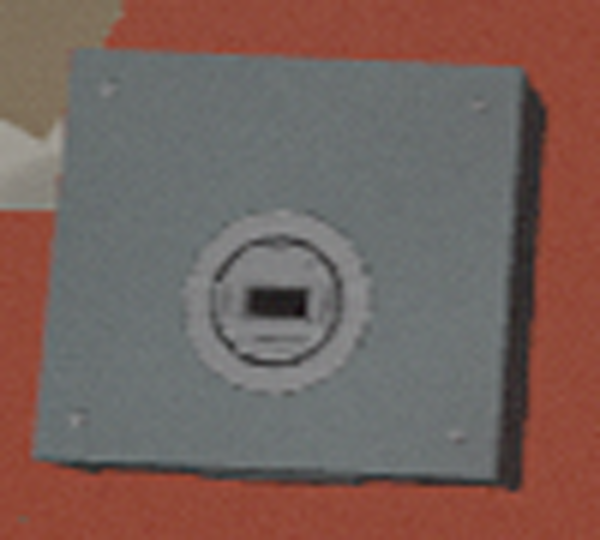

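View pics/s2.png

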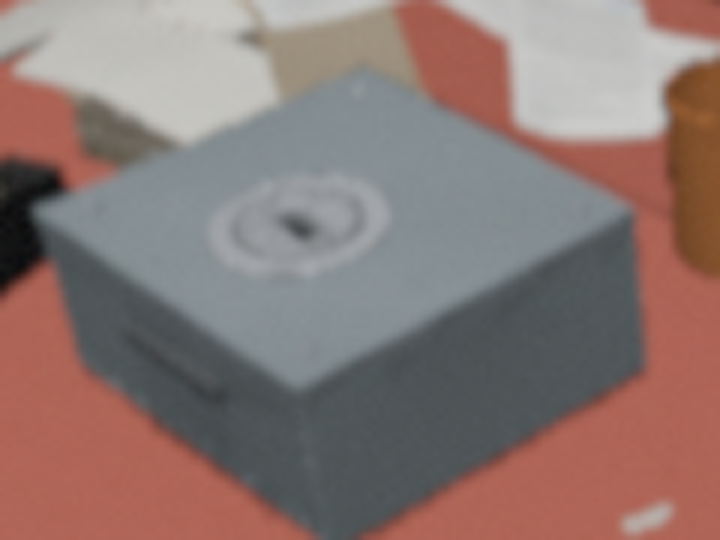

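```bash
cat > m.py <<'E'
from h import *
from scipy.spatial.transform import Rotation as Rn
a=cam("scene");b=cam("top")
s=ctrl.get_state();q=s["ee_rot"];R=Rn.from_quat([*q[1:],q[0]]).as_matrix();print(R.round(3))
# wood stand in top
hsv=cv2.cvtColor(b["frame"],cv2.COLOR_RGB2HSV)
for p in [(256,200),(270,200),(292,196),(310,199),(300,200),(130,190),(165,190),(116,205)]: print(p,hsv[p[1],p[0]])
for nm,p in [("stand corners t1",[(50,355),(512,266),(543,410),(80,500)])]:
    P=np.array([ray(b,240+x/7,140+y/7,45)[:2] for x,y in p]);print(P.round(1),P.mean(0))
    print("L",np.linalg.norm(P[1]-P[0]),np.linalg.norm(P[2]-P[3]),"W",np.linalg.norm(P[3]-P[0]),np.linalg.norm(P[2]-P[1]))
    d=(P[1]-P[0]+P[2]-P[3]);d/=np.linalg.norm(d);print("dir",d,np.degrees(np.arctan2(d[1],d[0])),"keys",P.mean(0)+65*d)
P=np.array([ray(b,95+x/6,155+y/6,100)[:2] for x,y in [(73,48),(523,68),(497,480),(33,458)]]);print("unit",P.round(1),np.linalg.norm(np.roll(P,-1,0)-P,axis=1))
for e in (P[1]-P[0],P[2]-P[3],P[3]-P[0],P[2]-P[1]): print(np.degrees(np.arctan2(e[1],e[0])))
# dark blobs
for c,n,box in((b,"top",(296,180,315,200)),(a,"scene",(305,215,328,240)),(b,"topslot",(130,198,150,215)),(a,"sceneslot",(162,150,178,164))):
    x0,y0,x1,y1=box;g=cv2.cvtColor(c["frame"],cv2.COLOR_RGB2GRAY)[y0:y1,x0:x1]
    mask=(g<(70)).astype(np.uint8)
    k,l,st,ce=cv2.connectedComponentsWithStats(mask)
    for i in range(1,k):
        if st[i,4]>8:
            r=cv2.minAreaRect(np.argwhere(l==i)[:,::-1].astype(np.float32))
            print(n,st[i],ce[i]+[x0,y0],r)
# collar circle
for u,v in [(304.1,190.3),(282.8,194.3),(261.1,198.2)]: print("collar",ray(b,u,v,49))
E
python3 m.py
```

```text
[[ 0.427 -0.    -0.904]
 [ 0.904 -0.     0.427]
 [-0.    -1.    -0.   ]]
(256, 200) [  6 228  57]
(270, 200) [ 11 160 131]
(292, 196) [ 13 164 123]
(310, 199) [ 14 162 126]
(300, 200) [ 13 157 125]
(130, 190) [ 85  14 112]
(165, 190) [ 97  20 112]
(116, 205) [ 94  16 111]
[[ 640.3  -64.7]
 [ 681.8 -263.5]
 [ 619.2 -276.2]
 [ 577.8  -78.3]] [ 629.78640135 -170.68211766]
L 203.1058226574181 202.136963227179 W 63.89278902442045 63.86291016018509
dir [ 0.20476771 -0.9788106 ] -78.18409878086838 keys [ 643.09630235 -234.3048065 ]
unit [[707.8 344.7]
 [700.8 125.6]
 [501.1 130.6]
 [508.6 351.2]] [219.21620547 199.77981167 220.66979832 199.27768572]
-91.81810688643182
-91.94742937942168
178.1331872630035
178.55003365038613
top [ 2  6 14  6 66] [304.39393939 188.62121212] ((8.5, 8.5), (5.0, 13.0), 90.0)
scene [  3   5  16  16 167] [315.38922156 227.39520958] ((10.230769157409668, 12.153847694396973), (15.531606674194336, 13.312806129455566), 33.690067291259766)
topslot [ 6  5 10  5 47] [140.78723404 205.0212766 ] ((10.5, 7.0), (4.0, 9.0), 90.0)
collar [ 643.16664247 -235.48296828   49.        ]
collar [ 630.17342719 -171.61398342   49.        ]
collar [ 617.5061202  -106.74311759   49.        ]
```

```bash
cat > m2.py <<'E'
from h import *
a=cam("scene");b=cam("top")
f=lambda x,y,x0,y0,s:(x0+(x+.5)/s-.5,y0+(y+.5)/s-.5)
P=np.array([ray(b,*f(x,y,240,140,7),45)[:2] for x,y in [(50,355),(512,266),(543,410),(80,500)]])
print("stand c",P.mean(0),"key",P.mean(0)+65*np.array([.2048,-.9788]))
print("head scene pred",proj(a,[643,-235,72]),proj(b,[643,-235,72]),"meas 315.4,227.4 ; 304.4,188.6 (top edge ~)",proj(b,[643,-235,92]))
for n,x,y in(("slot",278,302),("ring",279,301),("barrel",276,300)):print(n,ray(b,*f(x,y,95,155,6),103))
U=np.array([ray(b,*f(x,y,95,155,6),100)[:2] for x,y in [(73,48),(523,68),(497,480),(33,458)]]);print("unit c",U.mean(0))
for n,x,y in(("slotS",297,226),("ringS",300,224)):print(n,ray(a,*f(x,y,120,120,6),103))
# weighted dark centroid of the slot
g=255-cv2.cvtColor(b["frame"],cv2.COLOR_RGB2GRAY)[198:213,132:151].astype(float);w=np.clip(g-185,0,None);print(w.max())
yy,xx=np.mgrid[198:213,132:151];print(ray(b,(w*xx).sum()/w.sum(),(w*yy).sum()/w.sum(),103))
E
python3 m2.py
```

```text
stand c [ 631.07067763 -169.39350166] key [ 644.38267763 -233.01550166]
head scene pred [315.27545262 226.63068181] [304.82629941 189.11018088] meas 315.4,227.4 ; 304.4,188.6 (top edge ~) [305.62057825 187.99750566]
slot [585.55651083 239.31451674 103.        ]
ring [586.04451826 238.8611457  103.        ]
barrel [586.5069883 240.3193687 103.       ]
unit c [605.79881159 239.25711517]
slotS [578.56829146 231.84813205 103.        ]
ringS [580.61348295 232.19653126 103.        ]
44.0
[585.42645353 239.27011211 103.        ]
```

```bash
cat > go.py <<'E'
import sys;from h import *
from scipy.spatial.transform import Rotation as Rn
s=ctrl.get_state();q=s["ee_rot"];R=Rn.from_quat([*q[1:],q[0]]).as_matrix()
p=np.array(s["position"]);yaw=np.degrees(np.arctan2(R[1,0],R[0,0]))
print("t",round(s["time"],2),"p",p.round(1),"yaw",yaw.round(1),"y",R[:,1].round(3),"F",np.round(s["wrist_force"],1),"M",np.round(s["torque"],2),"w",round(s["width"],1),"q6",round(s["joint_pos"][5],2))
if len(sys.argv)>1:
    x,y,z,w=map(float,sys.argv[1:5]);print("shift m",(R.T@([x,y,z]-p)/1000).round(4),"twist",round(yaw-w,1))
E
python3 go.py 643.5 -234 220 11.8
```

```text
t 0.4 p [234.6 497.4 222.4] yaw 64.7 y [-0. -0. -1.] F [-0.7  0.4  0.8] M [0.06 0.03 0.03] w 93.9 q6 -0.07
shift m [-0.487   0.0024 -0.6818] twist 52.9
```

Candidates: square-head key (top 262,199), slim-head (282,194), round black disc in the stand (top 304,189; scene 315,227), yellow (301,159) and turquoise (341,199) look-alikes. I choose the black disc at the stand's right end; the s1 crop confirms it.

```bash
python3 -m handwheel '-0.487 0 -0.682 53 -0.3; -0.487 0 -0.682 53 -0.3; -0.487 0 -0.682 53 -0.3; -0.487 0 -0.682 53 -0.3; -0.487 0 -0.682 53 -0.3; -0.487 0 -0.682 53 -0.3; -0.487 0 -0.682 53 -0.3; -0.487 0 -0.682 53 -0.3' 40; python3 go.py 643.5 -234 220 11.8
```

```text
time: 1.4
position: [479.4, 59.0, 222.7]
ee_rot: [-0.703, 0.703, 0.072, -0.072]
wrist_force: [0.8, 1.1, 0.4]
width: 61.0
t 1.4 p [479.4  59.  222.7] yaw 11.7 y [ 0.001 -0.    -1.   ] F [0.8 1.1 0.4] M [ 0.    0.04 -0.02] w 61.0 q6 -0.16
shift m [ 0.1011  0.0028 -0.3203] twist -0.1
```

```bash
python3 -m handwheel '0.101 0.003 -0.32 0 -0.3; 0.101 0.003 -0.32 0 -0.3; 0.101 0.003 -0.32 0 -0.3; 0.101 0.003 -0.32 0 -0.3; 0.101 0.003 -0.32 0 -0.3; 0.101 0.003 -0.32 0 -0.3; 0.101 0.083 -0.32 0 -0.3; 0.101 0.083 -0.32 0 -0.3'; python3 go.py 643.5 -234 74 11.8
python3 - <<'E'
from h import *
a=cam("scene");b=cam("top");save(a,"s3.png",(240,150,390,265),5);save(b,"t3.png",(230,130,370,230),5)
E
```

```text
time: 2.4
position: [641.9, -233.3, 135.7]
ee_rot: [0.704, -0.702, -0.07, 0.074]
wrist_force: [0.2, 0.4, -0.5]
width: 61.3
t 2.4 p [ 641.9 -233.3  135.7] yaw 11.7 y [-0.005  0.003 -1.   ] F [ 0.2  0.4 -0.5] M [-0.06  0.05  0.01] w 61.3 q6 -0.61
shift m [ 0.0017  0.0617 -0.0012] twist -0.1
```

View pics/s3.png

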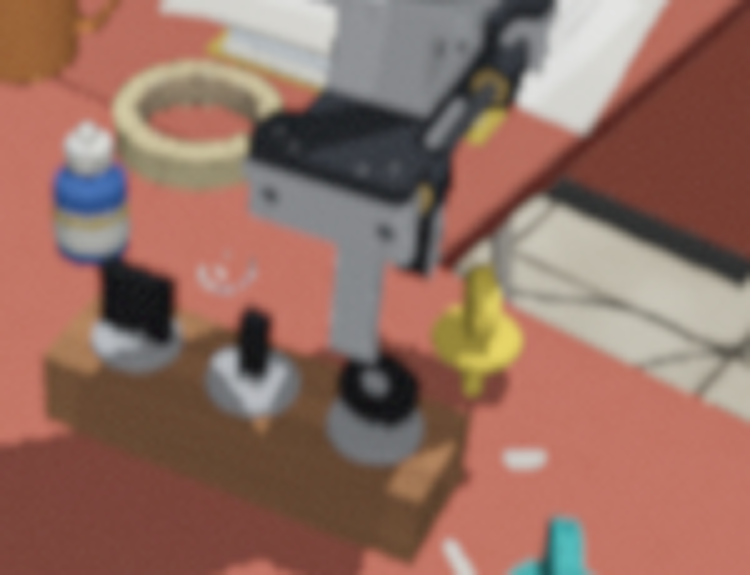

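View pics/t3.png

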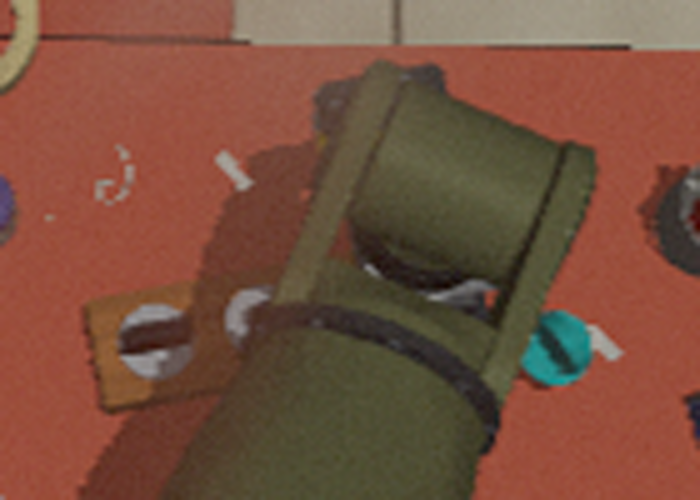

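```bash
python3 -m handwheel '0.002 0.02 -0.001 0 -0.3; 0.002 0.04 -0.001 0 -0.3; 0.002 0.052 -0.001 0 -0.3; 0.002 0.062 -0.001 0 -0.3; 0.002 0.062 -0.001 0 -0.3; 0.002 0.062 -0.001 0 -0.3'; python3 go.py 643.5 -234 74 11.8
python3 - <<'E'
from h import *
a=cam("scene");save(a,"s4.png",(240,150,390,265),5)
E
```

```text
time: 3.25
position: [645.1, -233.9, 77.1]
ee_rot: [0.704, -0.703, -0.072, 0.073]
wrist_force: [0.4, 0.3, -0.1]
width: 60.9
t 3.25 p [ 645.1 -233.9   77.1] yaw 11.8 y [-0.002  0.001 -1.   ] F [ 0.4  0.3 -0.1] M [-0.07  0.03 -0.01] w 60.9 q6 -0.61
shift m [-0.0016  0.0031  0.0002] twist -0.0
```

View pics/s4.png

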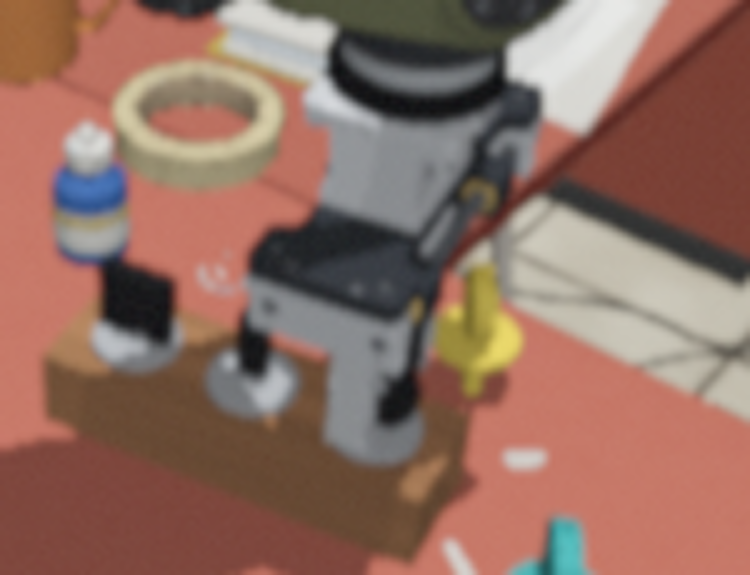

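```bash
python3 - <<'E'
from h import *
a=cam("scene")
for d in(0,-30,-42):
  for w in (-8,8):
    X=[645.1+d*.979+w*.204,-233.9+d*.204-w*.979,60]; print(d,w,(proj(a,X)-[240,150]+.5)*5)
print((proj(a,[645,-234,72])-[240,150]+.5)*5)
E
```

```text
0 -8 [361.92029352 395.06794387]
0 8 [393.19030654 406.49880804]
-30 -8 [335.95541865 434.09164471]
-30 8 [367.77771826 446.09990066]
-42 -8 [325.21854714 450.22853979]
-42 8 [357.2665415  462.47973887]
[379.5727256 382.4810494]
```

```bash
python3 -m handwheel '-0.001 0.003 0 0 -0.3; -0.001 0.003 0 0 0.5; -0.001 0.003 0 0 1; -0.001 0.003 0 0 1; -0.001 0.003 0 0 1; -0.001 0.003 0 0 1; -0.001 0.003 0 0 1' 50; python3 go.py 643.5 -234 180 11.8
```

```text
time: 4.22
position: [644.2, -234.1, 74.1]
ee_rot: [0.704, -0.703, -0.072, 0.073]
wrist_force: [-0.7, -0.7, 0.3]
width: 12.0
t 4.22 p [ 644.2 -234.1   74.1] yaw 11.8 y [-0.002  0.001 -1.   ] F [-0.7 -0.7  0.3] M [-0.08  0.06 -0.06] w 12.0 q6 -0.61
shift m [-0.0008 -0.1059  0.0003] twist -0.0
```

```bash
python3 -m handwheel '0 -0.015 0 0 1; 0 -0.03 0 0 1; 0 -0.07 0 0 1; 0 -0.12 0 0 1; 0 -0.15 0 0 1; 0 -0.15 0 0 1'; python3 go.py 585.7 239 200 -1.9
python3 - <<'E'
from h import *
a=cam("scene");save(a,"s5.png",(220,80,390,265),4)
E
```

```text
time: 4.97
position: [645.1, -234.5, 227.9]
ee_rot: [-0.703, 0.704, 0.074, -0.071]
wrist_force: [-0.5, -0.5, -0.8]
width: 11.6
t 4.97 p [ 645.1 -234.5  227.9] yaw 11.8 y [ 0.004 -0.001 -1.   ] F [-0.5 -0.5 -0.8] M [-0.06  0.08  0.03] w 11.6 q6 -0.61
shift m [0.0382 0.0271 0.4757] twist 13.7
```

View pics/s5.png

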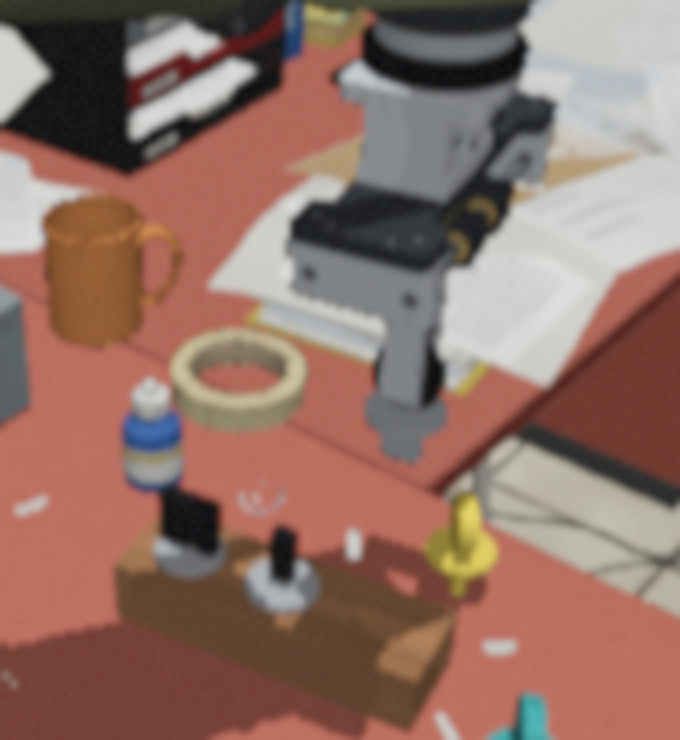

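```bash
python3 -m handwheel '0.038 0 0.476 13.7 1; 0.038 0 0.476 13.7 1; 0.038 0 0.476 13.7 1; 0.038 0 0.476 13.7 1; 0.038 0 0.476 13.7 1; 0.038 0 0.476 13.7 1; 0.038 0 0.476 13.7 1; 0.038 0 0.476 13.7 1'; python3 go.py 585.7 239 175 -1.9
```

```text
time: 6.02
position: [583.5, 242.0, 223.7]
ee_rot: [-0.707, 0.707, -0.012, 0.011]
wrist_force: [0.6, -0.9, -1.0]
width: 11.6
t 6.03 p [583.5 242.  223.7] yaw -1.8 y [-0.002 -0.001 -1.   ] F [ 0.6 -0.9 -1. ] M [-0.08  0.04 -0.  ] w 11.6 q6 0.37
shift m [ 0.0024  0.0487 -0.0029] twist 0.1
```

```bash
python3 -m handwheel '0.0024 0.03 -0.003 0 1; 0.0024 0.049 -0.003 0 1; 0.0024 0.049 -0.003 0 1; 0.0024 0.049 -0.003 0 1'; python3 go.py 585.7 239 175 -1.9
python3 - <<'E'
from h import *
a=cam("scene");b=cam("top");save(a,"s6.png",(120,90,240,210),6);save(b,"t6.png",(85,145,205,255),5)
for X in([585.7,239,103],[585.7,239,116],[585.7,239,173]): print((proj(a,X)-[120,90]+.5)*6)
E
```

```text
time: 6.52
position: [586.1, 238.5, 175.5]
ee_rot: [-0.707, 0.707, -0.012, 0.011]
wrist_force: [-0.3, 0.4, -0.5]
width: 11.2
t 6.53 p [586.1 238.5 175.5] yaw -1.9 y [-0.001 -0.    -1.   ] F [-0.3  0.4 -0.5] M [-0.05  0.04  0.02] w 11.2 q6 0.36
shift m [-0.0004  0.0005  0.0004] twist 0.0
[300.37866479 395.28145369]
[295.85742788 372.24055233]
[275.18935    266.91292769]
```

View pics/s6.png

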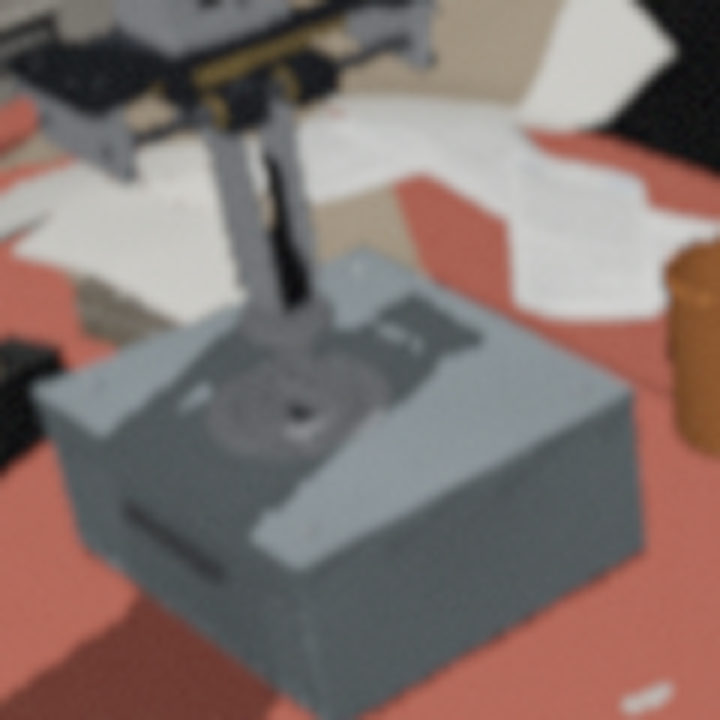

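View pics/t6.png

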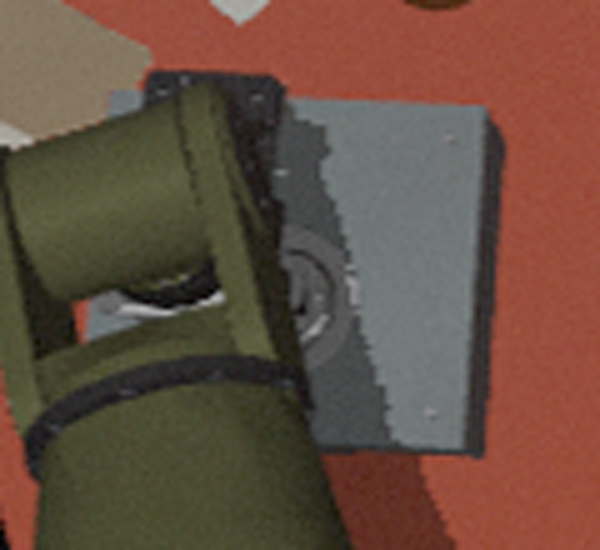

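```bash
python3 - <<'E'
from h import *
a=cam("scene")
c=a["frame"][135:172,145:190,::-1].astype(float)
c=np.clip((c-40)*2,0,255).astype(np.uint8);c=cv2.resize(c,None,fx=16,fy=16,interpolation=cv2.INTER_CUBIC)
t=np.linspace(0,2*np.pi,60)
def circ(z,r,col):
    pts=[((proj(a,[585.9+r*np.cos(k),238.7+r*np.sin(k),z])-[145,135]+.5)*16) for k in t]
    cv2.polylines(c,[np.int32(pts)],True,col,1)
circ(103,29,(0,255,0));circ(146.4,23,(0,0,255))
cv2.imwrite("pics/s7.png",c)
E
```

```text
(no output)
```

View pics/s7.png

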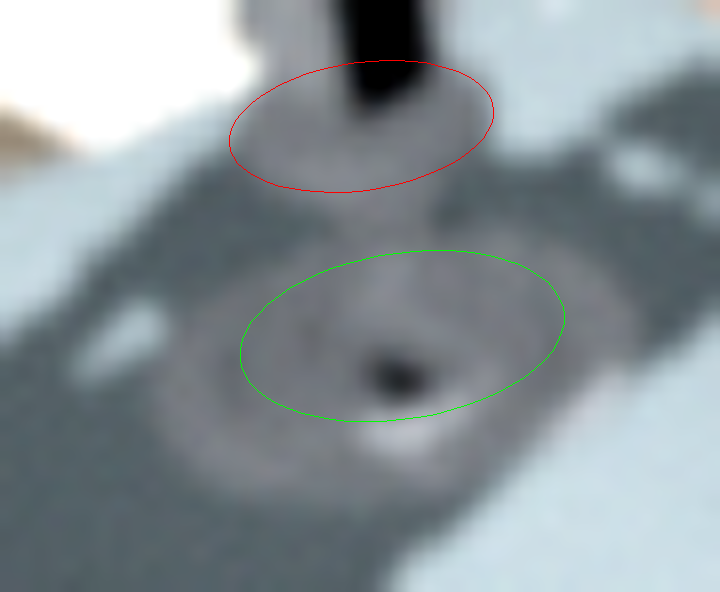

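```bash
python3 go.py 584.8 237.8 156 -1.9; python3 -m handwheel '-0.001 0.005 0.001 0 1; -0.001 0.01 0.001 0 1; -0.001 0.015 0.001 0 1; -0.001 0.019 0.001 0 1; -0.001 0.019 0.001 0 1'; python3 go.py 584.8 237.8 150 -1.9
```

```text
t 6.67 p [586.  238.7 175.7] yaw -1.9 y [-0.001 -0.    -1.   ] F [ 0.3 -0.2 -0.3] M [-0.15  0.05  0.03] w 11.5 q6 0.36
shift m [-0.0012  0.0197 -0.001 ] twist 0.0
time: 7.3
position: [584.9, 239.8, 156.2]
ee_rot: [-0.707, 0.707, -0.012, 0.011]
wrist_force: [0.4, 0.7, -1.2]
width: 11.9
t 7.3 p [584.9 239.8 156.2] yaw -1.9 y [-0.001 -0.    -1.   ] F [ 0.4  0.7 -1.2] M [-0.05  0.09 -0.06] w 11.9 q6 0.36
shift m [-0.0001  0.0062 -0.002 ] twist 0.0
```

```bash
python3 -m handwheel '0 0.004 -0.001 0 1; 0 0.008 -0.001 0 1; 0 0.012 -0.001 0 1; 0 0.012 -0.001 0 1'; python3 go.py 584.8 237.8 132 -1.9
```

```text
time: 7.8
position: [584.7, 238.7, 143.8]
ee_rot: [-0.707, 0.707, -0.012, 0.011]
wrist_force: [0.2, 0.1, -0.6]
width: 11.8
t 7.8 p [584.7 238.7 143.8] yaw -1.9 y [-0.002 -0.001 -1.   ] F [ 0.2  0.1 -0.6] M [-0.06  0.01 -0.02] w 11.8 q6 0.36
shift m [ 0.0001  0.0118 -0.0009] twist 0.0
```

```bash
python3 -m handwheel '0 0.004 0 0 1; 0 0.008 0 0 1; 0 0.011 0 0 1; 0 0.013 0 0 1; 0 0.013 0 0 1'; python3 go.py 584.8 238 132 -1.9
python3 - <<'E'
from h import *
a=cam("scene");save(a,"s8.png",(120,90,240,210),6)
E
```

```text
time: 8.43
position: [584.9, 238.7, 132.0]
ee_rot: [-0.707, 0.707, -0.012, 0.011]
wrist_force: [-4.6, -1.7, 8.5]
width: 11.7
t 8.43 p [584.9 238.7 132. ] yaw -1.9 y [-0.001 -0.    -1.   ] F [-4.6 -1.7  8.5] M [-0.33  0.9  -0.  ] w 11.7 q6 0.36
shift m [-0.0001  0.     -0.0007] twist 0.0
```

View pics/s8.png

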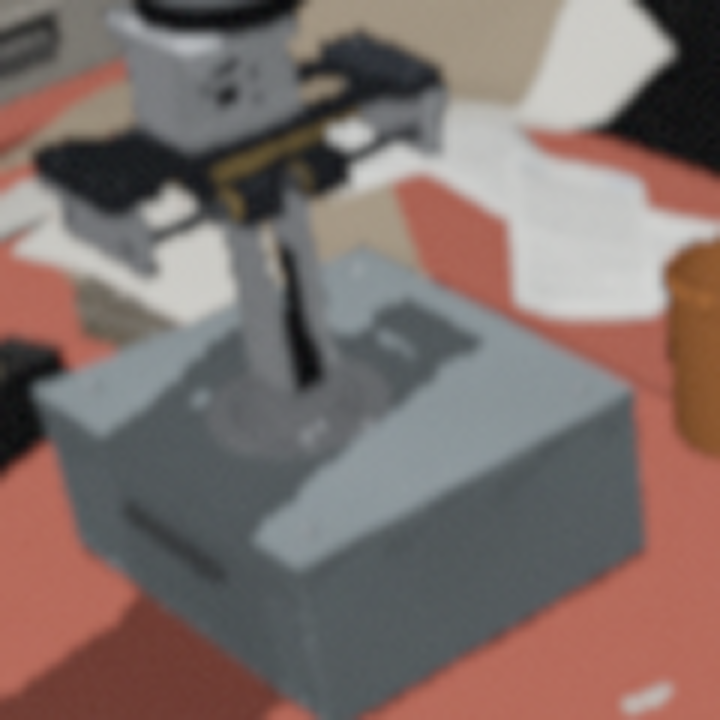

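```bash
python3 -m handwheel '-0.001 0 -0.0005 0 1; -0.001 0 -0.0005 5 1; -0.001 0 -0.0005 10 1; -0.001 0 -0.0005 15 1; -0.001 0 -0.0005 20 1; -0.001 0 -0.0005 20 1' 60; python3 go.py
```

```text
time: 9.22
position: [584.1, 238.2, 132.1]
ee_rot: [-0.694, 0.694, -0.134, 0.134]
wrist_force: [0.6, -0.7, 1.2]
width: 11.9
t 9.22 p [584.1 238.2 132.1] yaw -21.8 y [-0. -0. -1.] F [ 0.6 -0.7  1.2] M [-0.1  -0.14 -0.04] w 11.9 q6 0.71
```

```bash
python3 -m handwheel '0 0 0 7 1; 0 0 0 14 1; 0 0 0 21 1; 0 0 0 28 1; 0 0 0 35 1; 0 0 0 35 1'; python3 go.py
```

```text
time: 9.98
position: [583.5, 238.5, 132.1]
ee_rot: [-0.622, 0.623, -0.336, 0.335]
wrist_force: [-4.6, 0.6, 4.4]
width: 11.7
t 9.97 p [583.5 238.5 132.1] yaw -56.7 y [-0.001  0.    -1.   ] F [-4.6  0.6  4.4] M [0.25 1.23 0.04] w 11.7 q6 1.32
```

```bash
python3 -m handwheel '0 0 0 6 1; 0 0 0 12 1; 0 0 0 17 1; 0 0 0 21 1; 0 0 0 21 1; 0 0 0 21 1'; python3 go.py
python3 - <<'E'
from h import *
a=cam("scene");b=cam("top");save(a,"s9.png",(100,90,240,230),5);save(b,"t9.png",(85,145,205,255),5)
E
```

```text
time: 10.72
position: [583.2, 238.9, 132.2]
ee_rot: [-0.551, 0.552, -0.443, 0.441]
wrist_force: [-4.9, 2.5, 3.6]
width: 12.3
t 10.72 p [583.2 238.9 132.2] yaw -77.4 y [-0.002  0.001 -1.   ] F [-4.9  2.5  3.6] M [ 0.55  1.1  -0.02] w 12.3 q6 1.68
```

View pics/s9.png

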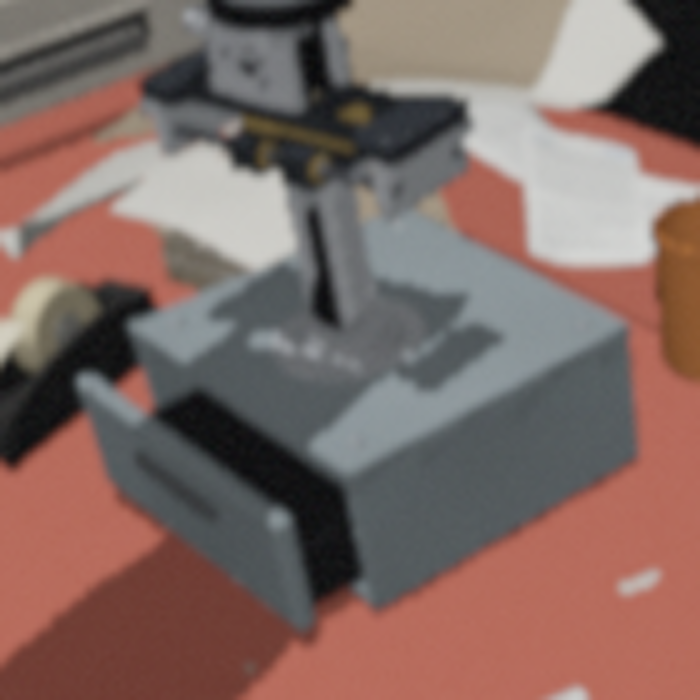

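```bash
python3 -m handwheel '0 0 0 0 0.6; 0 0 0 0 0.2; 0 0 0 0 0.2; 0 0 0 0 0.2; 0 0 0 0 0.2'; python3 go.py
python3 -m handwheel '0 -0.01 0 0 0.2; 0 -0.03 0 0 0.2; 0 -0.06 0 0 0.2; 0 -0.10 0 0 0.2; 0 -0.13 0 0 0.2; 0 -0.13 0 0 0.2'; python3 go.py 400 238 250 -77
```

```text
time: 11.45
position: [583.2, 238.8, 132.1]
ee_rot: [-0.552, 0.552, -0.443, 0.441]
wrist_force: [-0.4, -0.1, -0.6]
width: 37.4
t 11.45 p [583.2 238.8 132.1] yaw -77.4 y [-0.002  0.001 -1.   ] F [-0.4 -0.1 -0.6] M [0.04 0.19 0.02] w 37.4 q6 1.68
time: 12.2
position: [584.1, 239.0, 265.2]
ee_rot: [0.553, -0.551, 0.442, -0.442]
wrist_force: [0.3, 0.4, -0.9]
width: 37.3
t 12.2 p [584.1 239.  265.2] yaw -77.4 y [ 0.003  0.002 -1.   ] F [ 0.3  0.4 -0.9] M [0.02 0.16 0.03] w 37.3 q6 1.68
shift m [-0.0392  0.0147 -0.1799] twist -0.4
```

Move aside so both cameras see the lock.

```bash
python3 -m handwheel '-0.04 0 -0.18 0 0.2; -0.04 0 -0.18 0 0.2; -0.04 0 -0.18 0 0.2; -0.04 0 -0.18 0 0.2; -0.04 0 -0.18 0 0.2'; python3 go.py
python3 - <<'E'
from h import *
a=cam("scene");b=cam("top");save(a,"s10.png",(90,70,350,265),3);save(b,"t10.png",(85,125,245,275),4)
E
```

```text
time: 12.82
position: [400.1, 238.8, 264.5]
ee_rot: [0.553, -0.551, 0.442, -0.442]
wrist_force: [-0.3, 0.0, -0.7]
width: 37.5
t 12.82 p [400.1 238.8 264.5] yaw -77.4 y [ 0.003  0.002 -1.   ] F [-0.3  0.  -0.7] M [-0.07  0.18  0.02] w 37.5 q6 1.81
```

View pics/s10.png

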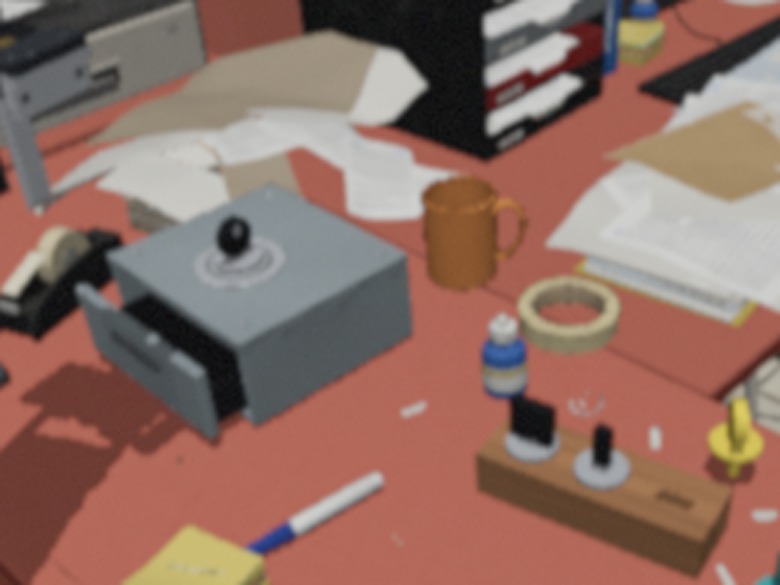

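View pics/t10.png

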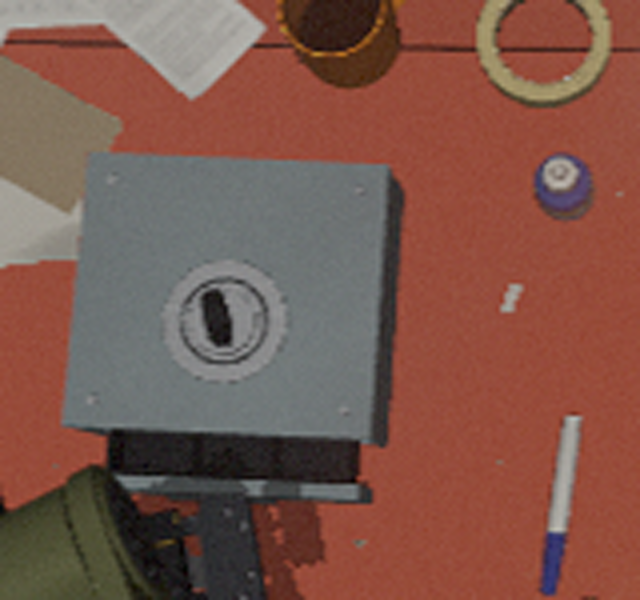

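```bash
python3 -c "
from plant import ctrl
print(ctrl.hand_in())"
```

```text
the job is handed in; nothing more can be done
None
```

The drawer is unlocked and open, and the round-head key is standing in the lock with the robot clear. I handed the job in at about 13 s, and hand-in reported no verdict.

- **What I did:** I took the black round-head key from the right end of the stand and lowered it into the keyway until the collar rested on the barrel. The tool height was then 132 mm, as expected, with about 8.5 N pushing back. I turned the key clockwise about 75.5° (1.32 rad), let go and moved the arm away.
- **Last checks:** The final pictures from both cameras show the drawer out and the key upright in the turned lock. The two other keys are still in the stand and the look-alikes were not moved. The largest wrist force I read between moves was about 10 N.
- **What disagreed:** The scene camera put the lock about 5–7 mm from where the top camera put it. The insertion used close to the top-camera position. A sideways force of about 5 N on seating led me to shift 1 mm before turning, and a similar force came back towards the end of the turn. It vanished once I released the key.

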